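# Set the garnish dispenser for half portions

### The job

Set the garnish dispenser for half portions: take the divider out of its wooden rack, slide its blade down into the slot across the hopper until the handle sits on the rim, and let go of it. Then slide the sprung shutter open by its black tab to half of its travel, where the tab is level with the two fins on the rails, never opening it much beyond half, and finish while still holding it steady there: it springs shut if let go. Leave the tray, the label roll and the other pot of garnish on the table where they stand.

Things in the scene. Friction and masses are not known exactly. Their poses are not given: they have to be found in the camera images.
- dispenser: Fixed steel garnish dispenser; base plate 265 x 124 x 8 mm. Origin on the table, z up, -x its front (towards the robot, where the black tab is), +y its left seen from the robot. The open-topped hopper (114 x 104 mm outside, rim 125 mm above the table) is centred at x = +30 mm; a small pot stands under it. Two rails run forward from the hopper to x = -161 mm at y = +-49 mm (top at z = 66 mm), each with a small fin (up to z = 77 mm) at x = -115 mm that marks half travel.
- slot (a point): Middle of the divider slot at the height of the hopper's rim (125 mm above the table, dispenser x = +30 mm, y = 0); axes as the dispenser's. The slot runs along y: at each side wall of the hopper two upright ribs, 7 mm apart, with flared tops beginning 1 to 2 mm below the rim, reach 12 mm inward from the wall; between the walls are 96 mm. The ribs' feet are 56 mm below the rim, and the middle of the hopper (72 mm along y) is open and empty.
- shutter_tab: Black plastic tab that pulls the shutter: 14 mm (along the slide, x) x 48 mm (y) x 36 mm high; origin at its centre, 122 mm above the table; axes as the dispenser's. It stands on a 5 mm thick upright plate. Shut, its centre is at dispenser x = -85 mm, with 51 mm free between its rear face and the hopper's front wall; it slides towards dispenser -x.
- shutter (a joint): Opening of the shutter in m: 0 shut (as found), 0.030 half, 0.060 fully open. A spring pulls it shut with 4 N at 0, 10 N at half and 16 N fully open (200 N per m).
- rack: Fixed wooden rack in which the divider waits; base 70 x 124 x 10 mm, origin on the table at its centre. Two slotted end posts (at y = +-37 to +-56 mm, 33 mm deep along x, top 75 mm above the table) hold the blade in 9 mm wide slots; the middle 74 mm between the posts is open. It stands left or right of the dispenser, with the tray on the other side.
- divider: The divider, 0.1 to 0.2 kg; origin at the middle of the blade's lower edge, z up to the handle, y along the handle. Steel blade 3 mm thick (x), 90 mm wide (y), 50 mm high; on its upper edge a wooden handle 20 mm thick (x), 116 mm long (y), 30 mm high. Turned by half a turn it is the same. In the rack the handle's underside rests on the posts, 75 mm above the table, the blade standing inside the slots and to be lifted 50 mm to come free.
- divider_grip (a point): Centre of the divider's handle, 65 mm above the blade's lower edge, 15 mm above the handle's underside; axes as the divider's. Fully home in the hopper it lies 15 mm above point slot.
- foil_tray: Bystander: closed oval foil tray, 149 x 121 x 51 mm, origin under its centre; loose.
- label_roll: Bystander: roll of labels, diameter 68 mm, 35 mm high, origin under its centre; loose.
- garnish_pot: Bystander: small steel pot with green garnish, diameter 70 mm, 36 mm high, origin under its centre; loose.

How it is judged:
By the outcome, as a careful person would: the job done as asked, in the order asked, and still so for the second after the job is handed in, while the arm keeps its last pose, push and grip.
It also fails if it takes over 58 s, if anything falls off the work surface, if the arm or the gripper's body presses on something with over 40 N, if the wrist force passes 120 N, or if a joint passes its speed limit or range.

### The arm

A 6-joint arm with a two-finger parallel gripper is mounted at the origin on the work surface; the furniture and walls round the work are solid. World frame = base frame: x ahead of the robot, y to its left, z up, the work surface at z = 0. Lengths are in m, angles in rad, forces in N, time in s.
With the tool pointing down it reaches from about 0.35 to 0.775 m from the base axis. Payload 7.3 kg.
Tool frame: the origin (TCP) lies at the very end of the fingers, on their centre line; the grasp point (between the pads) lies grip_point_offset behind it (grip_point_offset is the distance from the TCP to the grasp point, in m); z points along the fingers, y is the direction in which the jaws open and shut (so a half turn about z gives the same grasp; the last joint's range is limited). The gripper opens to 92 mm and grips with 3 to 60 N. Pads are 19 mm wide; open, the fingers measure 130 mm over their backs; the gripper's body (75 mm by 190 mm) begins 47 mm behind the grasp point.
Start: joints at [0.975, 0.342, 1.524, -0, 1.275, -0.146], TCP at [0.228, 0.473, 0.187] pointing down, gripper open.
Joint ranges: [-2.53, 2.53], [-0.77, 2.02], [0.04, 2.7], [-1, 4.14], [0.28, 2.66], [-3.11, 3.11]. Speed limits (rad/s): [2.57, 2.57, 3.14, 3.14, 3.14, 3.14].

### API

Orientations are given as [roll, pitch, yaw] about the fixed x, y, z axes, in that order (R = Rz(yaw) Ry(pitch) Rx(roll)).
In Python, from cell import * gives the robot as it stands.
- The arm moves only by the shell command python3 -m inch 'ROWS' [OPENING] [FORCE]. ROWS is JSON, a list that holds one entry, the list of rows, each a list of 4 numbers: the shift along the tool's x, y, z in mm, then the turn about the tool's z in rad. In form: [[[x, y, z, roll], ...]]. A call has 1 to 10 rows; each row shifts and turns the commanded pose from where the row before left it, along the tool's axes as they then stand; what a row does not reach is not made up. A row lasts 1/8 s, in which the tool goes at most 62.5 mm and 10.7 degrees, less where a joint would pass 70% of its speed; a pose out of reach is approached as far as the arm can. A call with a gripper value outside its range is refused whole. OPENING is the closure, from -1 (fully open) to 1 (shut), set as the call begins (- or left out, the last holds). The fingers move at their own pace and stop on an object; FORCE is the grip in N (left out, the last holds). Time passes only in rows, so rows that do not move let the fingers close. It gives the time, the measured TCP pose, the force and the opening at its end, in the units of the state.
- observe(): the state, without advancing time (a new reading comes with each control period).
- read_camera(name): name is "scene" or "top" or "wrist"; returns a dict with "img" (384x512x3 uint8, blue, green, red), "fx", "fy", "cx", "cy" (pixels), "eye" and "rotation" of the camera in the world; the wrist camera has in their place "T_tool_cam" (4x4, takes a point from camera to tool coordinates, whose origin is the TCP and whose axes are the flange's). Camera axes: x right, y down, z forward; pixel columns grow to the right and rows downward; lengths in m; the calibration is good to about 2 mm. The wrist camera is an equidistant fisheye: a pixel r from the principal point sees the ray r / f radians off the axis. A picture is of the moment at which its call begins: read the wrist's pose just before it. There is no depth.
- hand_in(): hands the job in, once; it reports no verdict.
Trained networks look in the newest picture that a camera, given by its name, has taken for a name from the list of things; names that differ only in an ending like _2 or _b are one class to them, and where a whole thing is asked for, a point or a joint stands for the part that bears it (a point fixed in the world has none). Each returns a list of dicts, best first, with "conf" (0 to 1); they miss things now and then, are a little off and sometimes report something else, mostly with a low value. They report only what shows in the picture. A call takes as long as a camera call.
- boxes_of(camera, label): "at" ([row, column] in pixels, amid what is visible of it).
- place_of(camera, label): "at" ([row, column] in pixels: a listed point, or the origin of a listed thing).
The state is a dict: "time": time; "qpos": joint angles; "qvel": joint speeds; "joint_efforts": joint torques, N m; "tool_pos": TCP position; "tool_rot": TCP orientation; "contact_force": force on the tool from outside, world axes, zero at the start; "torque": the same for the moment, N m; "opening": finger opening in m.
Only numpy, scipy, OpenCV 4.12 (cv2) and the standard library are available. Lean on these libraries where they do the work, as an engineer would, in place of code of your own. Each camera call takes 0.05 s, during which the arm holds its last target. There are 200 camera calls.

## Working session

There is one attempt and no reset: what is moved stays moved. The work goes in short steps, Python scripts to look and compute and a shell command to move; the robot and the scene stay as the last step left them, time stands still between calls to the robot, and variables do not carry over. Pictures are saved under pics/ and viewed, about 8 in all and at most 12, crops included, and the job is handed in when it is done.

```bash
mkdir -p pics; ls; cat > h.py <<'E'
from cell import *
import numpy as np, cv2
from scipy.spatial.transform import Rotation as R
def ray(c,at):
    v=np.array([(at[1]-c["cx"])/c["fx"],(at[0]-c["cy"])/c["fy"],1.0]); v=np.array(c["rotation"]).reshape(3,3)@v
    return np.array(c["eye"]),v/np.linalg.norm(v)
def onz(c,at,z):
    e,v=ray(c,at); return e+v*(z-e[2])/v[2]
def proj(c,p):
    q=np.array(c["rotation"]).reshape(3,3).T@(np.array(p)-np.array(c["eye"]))
    return [c["cy"]+c["fy"]*q[1]/q[2],c["cx"]+c["fx"]*q[0]/q[2]]
E
python3 - <<'E'
from h import *
np.set_printoptions(precision=4,suppress=True)
s=observe();print({k:(np.round(v,3)) for k,v in s.items()})
ims=[]
for n in ("top","scene"):
    c=read_camera(n); ims.append(c["img"]); print(n,c["eye"],c["fx"],c["cx"],c["cy"]);print(np.array(c["rotation"]))
    cv2.imwrite(f"pics/{n}0.png",c["img"])
    for l,z in (("dispenser",0),("slot",.125),("shutter_tab",.122),("rack",0),("divider",.025),("divider_grip",.09),("foil_tray",0),("label_roll",0),("garnish_pot",0)):
        for d in place_of(n,l)[:2]: print(l,np.round(d["at"],1),round(d["conf"],2),onz(c,d["at"],z))
cv2.imwrite("pics/a.png",cv2.resize(np.vstack(ims),(800,1200))[:600]);
E
```

```text
pics
{'time': np.float64(0.0), 'qpos': array([ 0.975,  0.343,  1.525,  0.   ,  1.275, -0.146]), 'qvel': array([-0.001, -0.001, -0.   , -0.   , -0.001, -0.   ]), 'joint_efforts': array([ -0.002, -43.123, -24.423,   0.072,   0.056,  -0.   ]), 'tool_pos': array([0.228, 0.472, 0.186]), 'tool_rot': array([-3.14 , -0.   ,  2.692]), 'contact_force': array([ 0.84 , -0.013, -0.199]), 'torque': array([0.011, 0.005, 0.002]), 'opening': np.float64(0.092)}
top [0.3767 0.0191 1.0413] 407.82771701836947 250.07192059182557 196.63926370828284
[-3.0146 -0.0025 -1.5914]Traceback (most recent call last):
  File "<stdin>", line 9, in <module>
  File "h.py", line 8, in onz
    e,v=ray(c,at); return e+v*(z-e[2])/v[2]
        ~~~^^^^^^
  File "h.py", line 5, in ray
    v=np.array([(at[1]-c["cx"])/c["fx"],(at[0]-c["cy"])/c["fy"],1.0]); v=np.array(c["rotation"]).reshape(3,3)@v
                                                                         ~~~~~~~~~~~~~~~~~~~~~~~~~~~~~~~^^^^^
ValueError: cannot reshape array of size 3 into shape (3,3)
```

Rotation is a roll-pitch-yaw triple.

```bash
sed -i 's/np.array(c\["rotation"\]).reshape(3,3)/R.from_euler("xyz",c["rotation"]).as_matrix()/' h.py
python3 - <<'E'
from h import *
np.set_printoptions(precision=4,suppress=True)
ims=[]
for n in ("top","scene"):
    c=read_camera(n); ims.append(c["img"]); print(n,c["eye"],c["rotation"],c["fx"])
    for l,z in (("dispenser",0),("slot",.125),("shutter_tab",.122),("rack",0),("divider",.025),("divider_grip",.09),("foil_tray",0),("label_roll",0),("garnish_pot",0)):
        for d in place_of(n,l)[:2]: print(l,np.round(d["at"],1),round(d["conf"],2),onz(c,d["at"],z))
for n,i in zip("ts",ims): cv2.imwrite(f"pics/{n}.png",cv2.resize(i,(800,600),interpolation=cv2.INTER_CUBIC))
E
```

```text
top [0.3767 0.0191 1.0413] [-3.0146 -0.0025 -1.5914] 407.82771701836947
dispenser [165.6 248.1] 0.9 [0.591  0.0172 0.    ]
dispenser [164.8 155.2] 0.7 [0.5979 0.2585 0.    ]
slot [150.6 251.6] 0.78 [0.6002 0.0087 0.125 ]
shutter_tab [191.8 242.7] 0.69 [0.5054 0.031  0.122 ]
rack [164. 157.] 0.61 [0.6    0.2539 0.    ]
divider [161.2 156.1] 0.92 [0.6019 0.2506 0.025 ]
divider_grip [156.7 150.3] 0.8 [0.5987 0.2497 0.09  ]
foil_tray [167.1 345.4] 0.69 [ 0.5819 -0.2356  0.    ]
label_roll [262.1 171.1] 0.79 [0.3473 0.2163 0.    ]
garnish_pot [243.5 323.9] 0.79 [ 0.3859 -0.1711  0.    ]
scene [ 0.0989 -0.7121  0.5772] [-2.0908 -0.0171 -0.4897] 404.5846849642386
dispenser [221.3 290.3] 0.63 [ 0.5828 -0.0051  0.    ]
slot [173.  300.1] 0.61 [0.6111 0.0088 0.125 ]
shutter_tab [181.5 256.9] 0.83 [0.4988 0.022  0.122 ]
rack [179.  247.4] 0.75 [0.5877 0.2453 0.    ]
divider [172.6 248.2] 0.81 [0.5868 0.2386 0.025 ]
divider_grip [151.6 251.7] 0.85 [0.5988 0.2406 0.09  ]
label_roll [203.9 173.8] 0.89 [0.346  0.2065 0.    ]
label_roll [171.7 249.3] 0.72 [0.6148 0.2856 0.    ]
```

View pics/t.png

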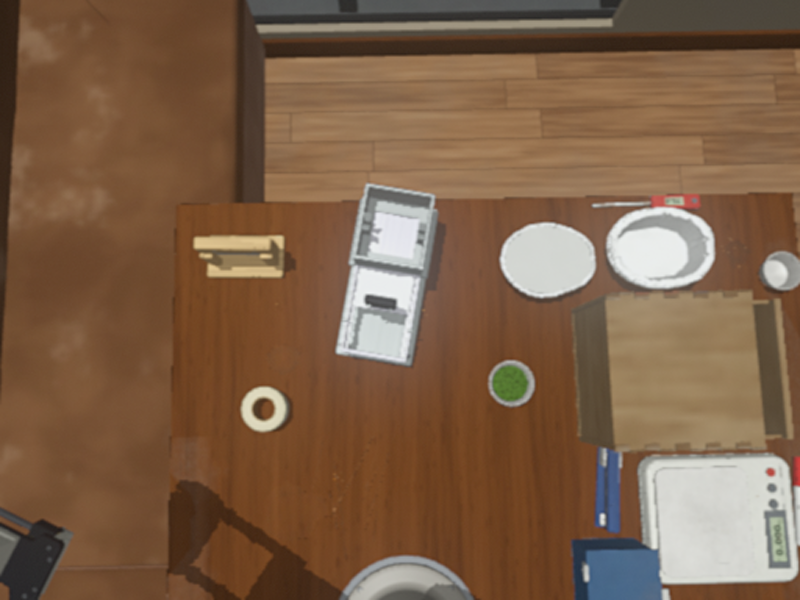

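View pics/s.png

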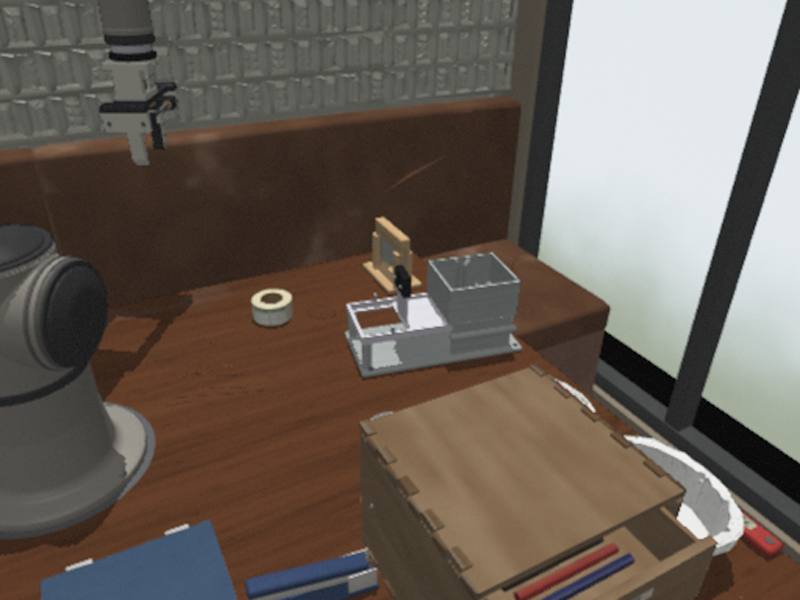

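Top view: rack at (240,255) on the left with its handle along world y, dispenser at (385,275) turned about -9°, its black tab at (380,302), tray at (547,260), roll at (265,410) and pot at (511,383). The scene view agrees, and the shutter is shut. Next I'll turn the jaws to world x and look from above the rack.

```bash
python3 -m inch '[[[0,0,-11,0.187],[0,0,-11,0.187],[0,0,-11,0.187],[0,0,-11,0.187],[0,0,-11,0.187],[0,0,-10,0.187]]]' -1 20; python3 -m inch '[[[-32,50,0,0],[-32,50,0,0],[-32,50,0,0],[-32,50,0,0],[-32,50,0,0],[-32,50,0,0],[-32,50,0,0],[0,0,0,0]]]'
cat >> h.py <<'E'
def wrist():
    s=observe(); c=read_camera("wrist")
    T=np.eye(4); T[:3,:3]=R.from_euler("xyz",s["tool_rot"]).as_matrix(); T[:3,3]=s["tool_pos"]
    c["W"]=T@np.array(c["T_tool_cam"]); return s,c
def wz(c,at,z):
    d=np.array([at[1]-c["cx"],at[0]-c["cy"]]); r=np.linalg.norm(d); th=r/c["fx"]
    v=c["W"][:3,:3]@np.r_[np.sin(th)*d/max(r,1e-9),np.cos(th)]; e=c["W"][:3,3]
    return e+v*(z-e[2])/v[2]
def wproj(c,p):
    q=np.linalg.inv(c["W"])@np.r_[p,1]; rr=np.hypot(q[0],q[1]); th=np.arctan2(rr,q[2])
    return (c["cx"]+c["fx"]*th*q[0]/rr, c["cy"]+c["fy"]*th*q[1]/rr)
E
python3 - <<'E'
from h import *
np.set_printoptions(precision=4,suppress=True)
s,c=wrist(); print(s["tool_pos"],s["tool_rot"],s["time"],c["fx"],c["cx"],c["cy"]); print(c["T_tool_cam"])
for l,z in (("divider_grip",.09),("divider",.025),("rack",0),("slot",.125),("shutter_tab",.122),("dispenser",0)):
    for d in place_of("wrist",l)[:2]: print(l,np.round(d["at"],1),round(d["conf"],2),wz(c,d["at"],z))
np.save("pics/w1.npy",c,allow_pickle=True)
cv2.imwrite("pics/w1.png",cv2.resize(c["img"],(800,600),interpolation=cv2.INTER_CUBIC))
E
```

```text
time: 1.85
tool_pos: [0.2283, 0.4728, 0.2525]
tool_rot: [3.141, -0.0, 1.564]
contact_force: [-0.1, 0.6, -0.4]
opening: 0.0916
time: 2.85
tool_pos: [0.5808, 0.2452, 0.2505]
tool_rot: [-3.141, 0.001, 1.565]
contact_force: [-0.4, 0.0, -1.1]
opening: 0.092
[0.5808 0.2452 0.2505] [-3.1407  0.0011  1.5647] 2.85 297.3186396354542 254.10505172239866 193.34586496748878
[[-0.0002 -0.9661 -0.2582  0.0697]
 [ 1.     -0.0002 -0.      0.0011]
 [-0.     -0.2582  0.9661 -0.1967]
 [ 0.      0.      0.      1.    ]]
divider_grip [166.6 270.1] 0.58 [0.6013 0.2529 0.09  ]
divider_grip [157.4 266.4] 0.31 [0.5967 0.2642 0.09  ]
divider [160.7 266. ] 0.73 [0.5988 0.2502 0.025 ]
rack [156.7 264.3] 0.65 [0.5972 0.2525 0.    ]
dispenser [291.3 257. ] 0.69 [0.5853 0.0146 0.    ]
```

View pics/w1.png

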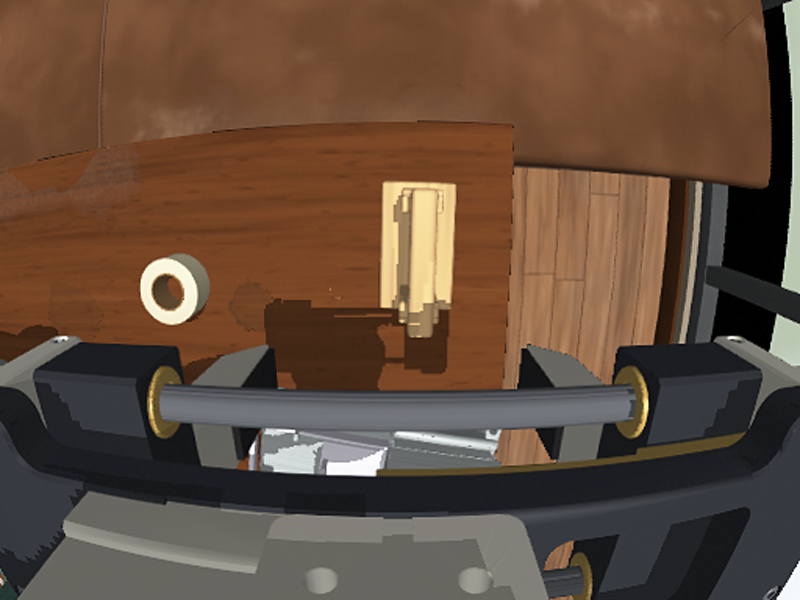

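The wrist view shows the rack at (420,245) and the handle running from (424,190) to (422,337), nearly straight along image rows. I'll measure its ends at z = 0.105.

```bash
python3 - <<'E'
from h import *
np.set_printoptions(precision=4,suppress=True)
c=np.load("pics/w1.npy",allow_pickle=True).item()
for u,v,z in ((412,190,.105),(437,190,.105),(408,337,.105),(433,337,.105),(383,182,.01),(456,182,.01),(381,308,.01)): print(wz(c,(v/1.5625-.2,u/1.5625-.2),z))
i=c["img"][105:225,230:310]; cv2.imwrite("pics/w1c.png",cv2.resize(i,None,fx=5,fy=5,interpolation=cv2.INTER_CUBIC))
E
```

```text
[0.5928 0.3081 0.105 ]
[0.6111 0.3082 0.105 ]
[0.5897 0.1953 0.105 ]
[0.6093 0.1951 0.105 ]
[0.5687 0.3139 0.01  ]
[0.6369 0.314  0.01  ]
[0.5653 0.1922 0.01  ]
```

View pics/w1c.png

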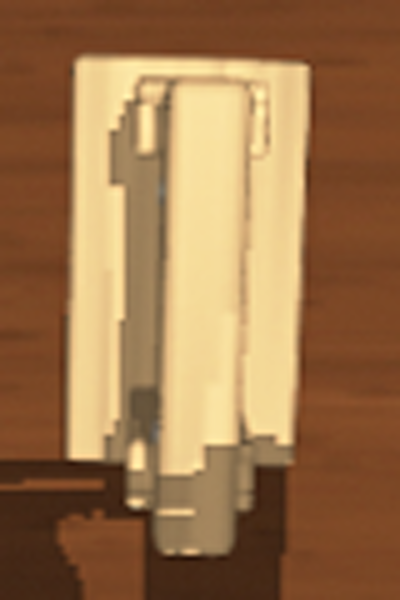

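Centre about (0.601, 0.252), yaw about -0.026. Descending to grasp.

```bash
python3 -m inch '[[[7,20,25,0.02],[0,0,50,0],[0,0,50,0],[0,0,30,0],[0,0,18,0],[0,0,0,0]]]'; python3 -m inch '[[[0,0,0,0],[0,0,0,0],[0,0,0,0],[0,0,0,0],[0,0,0,0],[0,0,0,0]]]' 1 40
```

```text
time: 3.95
tool_pos: [0.5966, 0.2559, 0.0779]
tool_rot: [-3.139, 0.001, 1.551]
contact_force: [-0.4, 0.2, 0.9]
opening: 0.0914
time: 4.7
tool_pos: [0.598, 0.2554, 0.079]
tool_rot: [-3.142, -0.0, 1.55]
contact_force: [-1.2, -0.7, -0.0]
opening: 0.0364
```

```bash
python3 -m inch '[[[0,0,0,0],[0,0,0,0],[0,0,0,0],[0,0,0,0]]]'; python3 -m inch '[[[0,0,-10,0],[0,0,-20,0],[0,0,-30,0],[0,0,-30,0],[0,0,-32,0],[0,0,0,0]]]'
```

```text
time: 5.2
tool_pos: [0.598, 0.2555, 0.079]
tool_rot: [3.142, -0.0, 1.55]
contact_force: [0.5, 0.0, -0.9]
opening: 0.0007
time: 5.95
tool_pos: [0.5996, 0.2559, 0.2049]
tool_rot: [3.135, -0.002, 1.55]
contact_force: [0.2, 0.1, -0.7]
opening: 0.0
```

The fingers closed to 0, so the grasp missed. Looking to see why.

```bash
python3 - <<'E'
from h import *
np.set_printoptions(precision=4,suppress=True)
s,c=wrist(); print(s["tool_pos"],s["tool_rot"])
for l,z in (("divider_grip",.09),("divider",.025),("rack",0)):
    for d in place_of("wrist",l)[:2]: print(l,np.round(d["at"],1),round(d["conf"],2),wz(c,d["at"],z))
np.save("pics/w2.npy",c,allow_pickle=True)
t=read_camera("scene")
for l in ("divider_grip","divider"): print(l,place_of("scene",l)[:2])
a=cv2.resize(c["img"][60:300,120:420],(500,400)); b=cv2.resize(t["img"][60:240,140:320],(300,300)); 
im=np.zeros((400,800,3),np.uint8); im[:,:500]=a; im[:300,500:]=b
cv2.imwrite("pics/w2.png",im)
E
```

```text
[0.5996 0.2559 0.2049] [ 3.1349 -0.0022  1.5499]
divider_grip [183.9 252.3] 0.65 [0.5994 0.2531 0.09  ]
divider [174.4 252.1] 0.93 [0.5992 0.2507 0.025 ]
rack [171. 252.] 0.55 [0.599  0.2505 0.    ]
divider_grip [{'at': [152.1, 252.4], 'conf': 0.81}]
divider [{'at': [173.8, 250.7], 'conf': 0.56}]
```

View pics/w2.png

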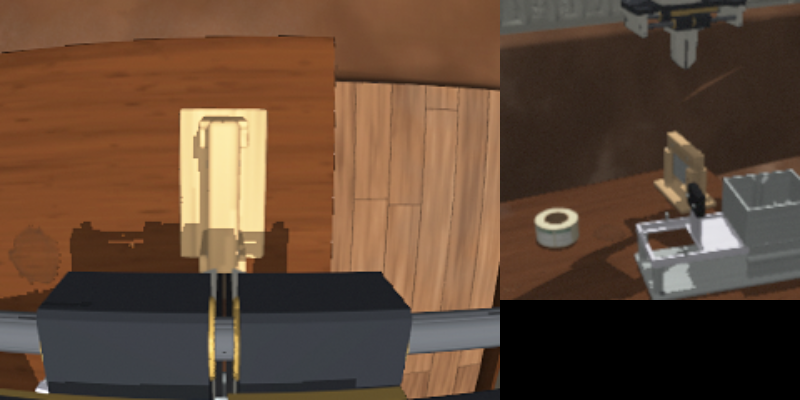

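```bash
python3 - <<'E'
from h import *
s=observe(); c=read_camera("scene"); p=np.array(s["tool_pos"]); print(p)
print("tip proj",proj(c,p),"handle",proj(c,[.6,.252,.09]),proj(c,[.6,.252,.105]))
i=c["img"].copy()
for q in (p,[.6,.252,.105],[.6,.252,.09],[.6,.252,.0]):
    r=proj(c,q); cv2.drawMarker(i,(int(round(r[1])),int(round(r[0]))),(0,0,255),cv2.MARKER_CROSS,3,1)
c=np.load("pics/w2.npy",allow_pickle=True).item(); print(wproj(c,p),wproj(c,[.6,.252,.105]))
j=c["img"].copy()
for q in (p,[.6,.252,.105],[.6,.31,.105],[.6,.194,.105]): r=wproj(c,q); cv2.drawMarker(j,(int(round(r[0])),int(round(r[1]))),(0,0,255),cv2.MARKER_CROSS,5,1)
cv2.imwrite("pics/s2.png",np.hstack([cv2.resize(i[60:210,190:290],(400,600),interpolation=cv2.INTER_CUBIC),cv2.resize(j[100:250,200:300],(400,600),interpolation=cv2.INTER_CUBIC)]))
E
```

```text
[0.59759089 0.25529744 0.19992263]
tip proj [np.float64(113.75658572138612), np.float64(249.3151207993506)] handle [np.float64(150.0675931121076), np.float64(250.2695335282335)] [np.float64(145.34168354956336), np.float64(250.31556678168965)]
(np.float64(249.7753396905261), np.float64(215.5257279531487)) (np.float64(252.87354443566244), np.float64(188.23846297378637))
```

View pics/s2.png

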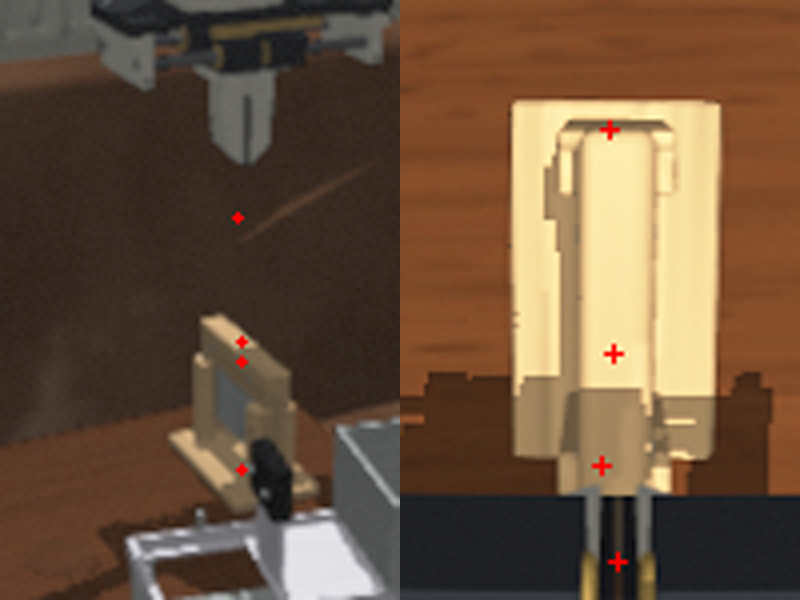

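```bash
python3 - <<'E'
from h import *
s=observe(); c=read_camera("scene"); p=np.array(s["tool_pos"]); print(p,s["tool_rot"],s["qpos"])
print("init tip",proj(c,[.228,.472,.186]),"seen 104,91.5")
for z in (.18,.2,.22,.24,.26): print(onz(c,(100,251.5),z))
t=read_camera("top"); print("top tip proj",proj(t,p), proj(t,p+[0,0,.045]))
i=t["img"]; r=proj(t,p); a,b=int(r[0]),int(r[1])
cv2.drawMarker(i,(b,a),(0,0,255),cv2.MARKER_CROSS,3,1)
cv2.imwrite("pics/t2.png",cv2.resize(i[a-50:a+50,b-65:b+65],(780,600),interpolation=cv2.INTER_CUBIC))
E
```

```text
[0.59769875 0.2553279  0.20012204] [-3.14007480e+00  4.13289077e-04  1.54979716e+00] [2.85864339e-01 5.72904282e-01 1.11456510e+00 6.49456517e-05
 1.45569506e+00 3.06856307e-01]
init tip [np.float64(113.9455097846107), np.float64(98.78506225101813)] seen 104,91.5
[0.69111212 0.42207971 0.18      ]
[0.66129355 0.36497608 0.2       ]
[0.63147499 0.30787245 0.22      ]
[0.60165642 0.25076881 0.24      ]
[0.57183785 0.19366518 0.26      ]
top tip proj [np.float64(145.5365290519684), np.float64(135.09102536256094)] [np.float64(139.89594455360552), np.float64(128.86176648124896)]
```

View pics/t2.png

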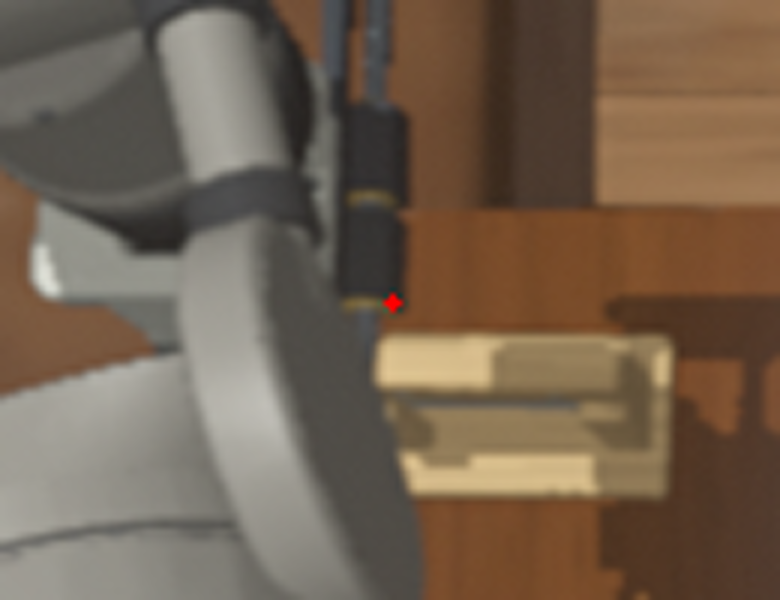

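Scene and top views both put the real fingertips about 40 mm higher than the reported TCP: the scene ray through the tip meets the reported x, y at z = 0.240, against 0.200 reported. The wrist camera's scale agrees with the world, so this looks like an error in the tool-length setting: real tip = reported z + 0.040. I'll settle, re-measure and regrasp lower.

```bash
python3 -m inch '[[[0,0,-40,0],[0,0,0,0],[0,0,0,0],[0,0,0,0],[0,0,0,0],[0,0,0,0],[0,0,0,0],[0,0,0,0]]]' -1 40
python3 - <<'E'
from h import *
np.set_printoptions(precision=4,suppress=True)
s,c=wrist(); print(s["tool_pos"],s["tool_rot"],s["time"])
for l,z in (("divider_grip",.09),("divider",.025),("rack",0)):
    for d in place_of("wrist",l)[:1]: print(l,np.round(d["at"],1),round(d["conf"],2),wz(c,d["at"],z))
np.save("pics/w3.npy",c,allow_pickle=True)
i=c["img"][100:240,200:340].copy()
for q in ([.6,.252,.105],[.6,.31,.105],[.6,.194,.105]): r=wproj(c,q); cv2.drawMarker(i,(int(round(r[0]))-200,int(round(r[1]))-100),(0,0,255),cv2.MARKER_CROSS,3,1); print(r)
cv2.imwrite("pics/w3.png",cv2.resize(i,(600,600),interpolation=cv2.INTER_CUBIC))
E
```

```text
time: 7.45
tool_pos: [0.598, 0.2554, 0.241]
tool_rot: [3.142, -0.0, 1.55]
contact_force: [-0.4, 0.5, -0.6]
opening: 0.0762
[0.598  0.2554 0.241 ] [ 3.1416 -0.0001  1.5498] 7.45
divider_grip [180.3 257.9] 0.79 [0.6035 0.2482 0.09  ]
divider [165.5 253.6] 0.73 [0.5984 0.2553 0.025 ]
rack [166.5 257. ] 0.79 [0.6033 0.2495 0.    ]
(np.float64(254.9178265432834), np.float64(179.96558825233106))
(np.float64(253.83406445504576), np.float64(129.15907559488903))
(np.float64(255.9073716001382), np.float64(227.25579196885815))
```

View pics/w3.png

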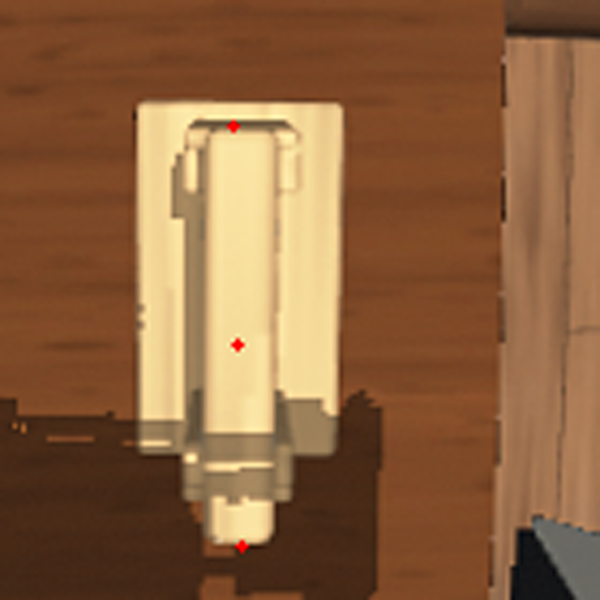

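Handle axis sits at column 240 over its whole length, so it is parallel to tool x and the yaw is right. Its centre is about (0.601, 0.252).

```bash
python3 -m inch '[[[-3.4,3,40,0],[0,0,50,0],[0,0,50,0],[0,0,34,0],[0,0,20,0],[0,0,10,0],[0,0,0,0],[0,0,0,0]]]' ; python3 -m inch '[[[0,0,0,0],[0,0,0,0],[0,0,0,0],[0,0,0,0],[0,0,0,0],[0,0,0,0],[0,0,0,0],[0,0,0,0],[0,0,0,0]]]' 1 40
```

```text
time: 8.65
tool_pos: [0.6017, 0.2523, 0.0383]
tool_rot: [3.14, -0.001, 1.55]
contact_force: [0.4, 0.1, 0.4]
opening: 0.0919
time: 9.78
tool_pos: [0.6008, 0.252, 0.037]
tool_rot: [-3.141, -0.0, 1.55]
contact_force: [-0.8, -0.6, 0.4]
opening: 0.0197
```

Gripped, opening 19.7 mm. I'll lift straight, then swing past the dispenser so the wrist camera looks down on it.

```bash
python3 -m inch '[[[0,0,-8,0],[0,0,-14,0],[0,0,-20,0],[0,0,-30,0],[0,0,-40,0],[0,0,-50,0],[0,0,-40,0],[0,0,-10,0]]]'; python3 -m inch '[[[-20,0,0,0],[-40,0,0,0],[-50,0,0,0.06],[-50,0,0,0.07],[-50,0,0,0],[-50,0,0,0],[-50,0,0,0],[-30,0,0,0],[-10,0,0,0],[0,0,0,0]]]';python3 -m inch '[[[0,0,0,0],[0,0,0,0],[0,0,0,0],[0,0,0,0]]]'
python3 - <<'E'
from h import *
np.set_printoptions(precision=4,suppress=True)
s,c=wrist(); print(s["tool_pos"],s["tool_rot"],s["time"])
for l,z in (("slot",.125),("shutter_tab",.122),("dispenser",0),("divider_grip",s["tool_pos"][2]+.053)):
    for d in place_of("wrist",l)[:1]: print(l,np.round(d["at"],1),round(d["conf"],2),wz(c,d["at"],z))
np.save("pics/w4.npy",c,allow_pickle=True)
cv2.imwrite("pics/w4.png",cv2.resize(c["img"][60:285,110:410],(800,600),interpolation=cv2.INTER_CUBIC))
E
```

```text
time: 10.78
tool_pos: [0.6021, 0.2523, 0.2532]
tool_rot: [3.135, -0.002, 1.55]
contact_force: [0.1, 0.7, -2.0]
opening: 0.0197
time: 12.02
tool_pos: [0.5652, -0.096, 0.2477]
tool_rot: [-3.139, -0.001, 1.418]
contact_force: [-0.1, 0.4, -1.9]
opening: 0.0197
time: 12.52
tool_pos: [0.5661, -0.0953, 0.2491]
tool_rot: [3.141, -0.0, 1.421]
contact_force: [0.4, 0.0, -1.3]
opening: 0.0195
[ 0.5661 -0.0953  0.2491] [ 3.1415 -0.0001  1.4205] 12.525
slot [ 80.9 286.3] 0.91 [0.6172 0.0062 0.125 ]
shutter_tab [ 75.6 174.6] 0.82 [0.4985 0.0332 0.122 ]
dispenser [ 87.8 258.2] 0.7 [0.5899 0.0142 0.    ]
divider_grip [250.3 254.8] 0.66 [ 0.5675 -0.0956  0.3021]
```

View pics/w4.png

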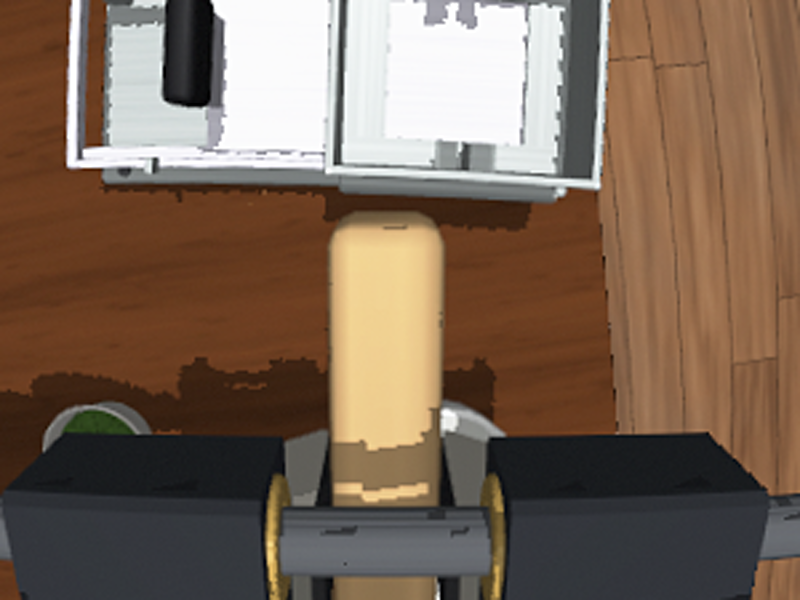

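Wrist view: hopper near rim from (330,172) to (600,188), ribs at (465,150) and (450,12), tab at (188,50); the divider is held square. I'll view the upper part enlarged to fit the dispenser pose.

```bash
python3 - <<'E'
from h import *
c=np.load("pics/w4.npy",allow_pickle=True).item()
cv2.imwrite("pics/w5.png",cv2.resize(c["img"][0:150,130:330],(800,600),interpolation=cv2.INTER_CUBIC))
E
```

```text
(no output)
```

View pics/w5.png

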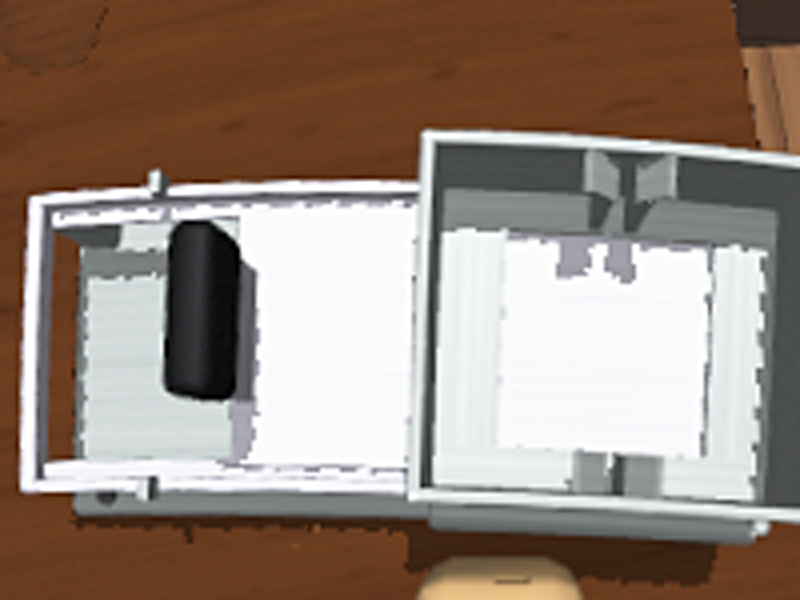

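```bash
cat > fit.py <<'E'
from h import *
from scipy.optimize import least_squares
np.set_printoptions(precision=4,suppress=True)
c=np.load("pics/w4.npy",allow_pickle=True).item()
P=[((-27,52,125),(424,131)),((-27,-52,125),(409,499)),((87,-52,125),(822,522)),((-161,51,66),(32,197)),((-161,-51,66),(22,492)),
((-115,49,77),(157,180)),((-115,-49,77),(148,486)),((30,46,124),(626,160)),((30,-47,124),(612,490))]
def w(p,q): x,y,a=p; return np.array([x+np.cos(a)*q[0]/1e3-np.sin(a)*q[1]/1e3,y+np.sin(a)*q[0]/1e3+np.cos(a)*q[1]/1e3,q[2]/1e3])
def f(p): return np.concatenate([np.array(wproj(c,w(p,q)))-[130+u/4-.4,v/4-.4] for q,(u,v) in P])
r=least_squares(f,[.59,.014,-.15],loss="soft_l1",x_scale=[.01,.01,.01])
print("pose",r.x,"slot",w(r.x,(30,0,125)),"tab",w(r.x,(-85,0,122))); print(f(r.x).reshape(-1,2))
for q,(u,v) in P: print(q,1e3*(wz(c,(v/4-.4,130+u/4-.4),q[2]/1e3)-w(r.x,q)))
E
python3 fit.py
```

```text
pose [ 0.5881  0.0135 -0.188 ] slot [0.6176 0.0079 0.125 ] tab [0.5046 0.0294 0.122 ]
[[-0.7393 -1.1602]
 [-0.5978  0.7173]
 [ 0.3858  0.3881]
 [ 0.0335 -0.7264]
 [ 0.3466  0.1456]
 [-1.0617  0.7753]
 [-1.3152 -0.2299]
 [ 1.6398 -0.777 ]
 [ 1.852   0.4069]]
(-27, 52, 125) [ 0.5861 -1.4825  0.    ]
(-27, -52, 125) [0.7572 0.6624 0.    ]
(87, -52, 125) [-0.3919  0.4772  0.    ]
(-161, 51, 66) [-0.1746 -1.0136  0.    ]
(-161, -51, 66) [-0.4658  0.301   0.    ]
(-115, 49, 77) [1.5112 0.695  0.    ]
(-115, -49, 77) [ 1.6756 -0.6351  0.    ]
(30, 46, 124) [-1.9091 -0.6941  0.    ]
(30, -47, 124) [-1.9248  0.707   0.    ]
```

```bash
cat >> fit.py <<'E'
S=12
i=cv2.resize(c["img"][30:130,262:312],None,fx=S,fy=S,interpolation=cv2.INTER_CUBIC)
for sy in (1,-1):
    for x,z,col in ((26.5,123,(0,0,255)),(33.5,123,(0,0,255)),(26.5,69,(255,0,0)),(33.5,69,(255,0,0))):
        a,b=[wproj(c,w(r.x,(x,sy*y,z))) for y in (36,48)]
        g=[(int((q[0]-262+.5)*S),int((q[1]-30+.5)*S)) for q in (a,b)]; cv2.line(i,*g,col,1)
i=np.hstack([i[0:600],i[600:1200]]) if i.shape[0]>=1200 else i
cv2.imwrite("pics/w6.png",cv2.resize(i,(800,400)) if i.shape[1]>1200 else i[:,:1200])
print(i.shape)
E
python3 fit.py | tail -1; python3 -c "
import cv2;i=cv2.imread('pics/w6.png');print(i.shape);h,w=i.shape[:2];s=min(800/w,600/h,1);cv2.imwrite('pics/w6.png',cv2.resize(i,None,fx=s,fy=s))"
```

```text
(600, 1200, 3)
(600, 1200, 3)
```

View pics/w6.png

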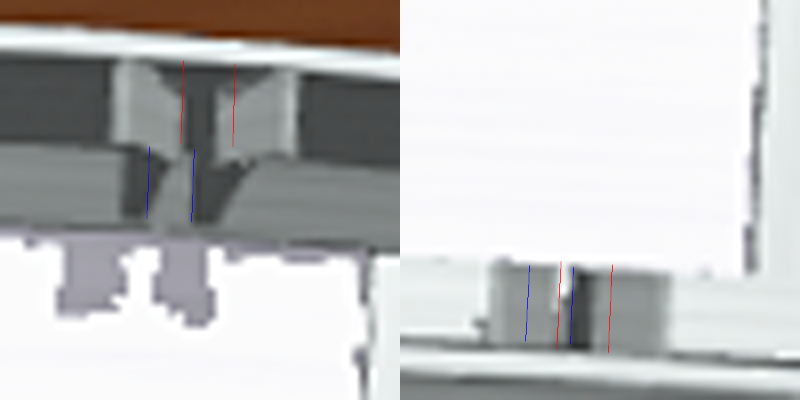

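The fit overlay matches the ribs to about -0.7 mm along x, so slot is about (0.6169, 0.0080) with yaw -0.188. Moving over it and coming down to just above the rim.

```bash
python3 -m inch '[[[27,8.8,0,0],[27,9,0,0],[27,9,0,0],[28.7,8,0,0],[0,0,0,0.038],[0,0,40,0],[0,0,40,0],[0,0,22,0],[0,0,0,0],[0,0,0,0]]]'; python3 -m inch '[[[0,0,0,0],[0,0,0,0],[0,0,0,0]]]'; python3 - <<'E'
from h import *
np.set_printoptions(precision=4,suppress=True)
s=observe(); p=np.array(s["tool_pos"]); a=s["tool_rot"][2]
d=np.array([.6169,.008])-p[:2]; print(p,a, "tool dx,dy mm",1e3*(d@[np.cos(a),np.sin(a)]),1e3*(d@[np.sin(a),-np.cos(a)]),"roll",a-np.pi/2+.188)
E
```

```text
time: 14.02
tool_pos: [0.6177, 0.0074, 0.1483]
tool_rot: [3.14, -0.0, 1.382]
contact_force: [-1.6, -0.6, -2.0]
opening: 0.0196
time: 14.4
tool_pos: [0.6171, 0.0075, 0.1475]
tool_rot: [3.141, -0.0, 1.382]
contact_force: [0.3, -0.2, -1.1]
opening: 0.0198
[0.6171 0.0075 0.1475] 1.381847268538762 tool dx,dy mm 0.42016656628375365 -0.299934839795246 roll -0.0009490582561346161
```

Aligned to within 0.5 mm. Inserting slowly, watching the force.

```bash
python3 -m inch '[[[0.4,-0.3,4,0],[0,0,4,0],[0,0,3,0],[0,0,3,0],[0,0,3,0],[0,0,0,0]]]'; python3 -m inch '[[[0,0,3,0],[0,0,3,0],[0,0,3,0],[0,0,3,0],[0,0,0,0]]]'
```

```text
time: 15.15
tool_pos: [0.6165, 0.008, 0.1297]
tool_rot: [-3.141, -0.0, 1.382]
contact_force: [0.1, -0.9, -1.7]
opening: 0.0196
time: 15.78
tool_pos: [0.6165, 0.008, 0.1177]
tool_rot: [-3.141, -0.0, 1.382]
contact_force: [-0.8, 0.6, -2.3]
opening: 0.0196
```

Blade bottom is now about 19 mm below the rim with no extra force, so it is in the slot. Continuing.

```bash
python3 -m inch '[[[0,0,4,0],[0,0,4,0],[0,0,4,0],[0,0,4,0],[0,0,4,0],[0,0,4,0],[0,0,0,0]]]'; python3 -m inch '[[[0,0,2,0],[0,0,2,0],[0,0,1,0],[0,0,0,0]]]';  python3 -m inch '[[[0,0,1,0],[0,0,1,0],[0,0,0,0]]]'
```

```text
time: 16.65
tool_pos: [0.6165, 0.008, 0.0936]
tool_rot: [-3.141, -0.0, 1.382]
contact_force: [0.9, 0.3, -2.5]
opening: 0.0195
time: 17.15
tool_pos: [0.6167, 0.008, 0.0889]
tool_rot: [-3.141, -0.0, 1.382]
contact_force: [0.0, 0.7, -2.0]
opening: 0.0201
time: 17.52
tool_pos: [0.6167, 0.008, 0.087]
tool_rot: [3.142, -0.0, 1.382]
contact_force: [-0.6, 0.5, -1.4]
opening: 0.0199
```

```bash
python3 -m inch '[[[0,0,1,0],[0,0,0,0]]]'; python3 -m inch '[[[0,0,1,0],[0,0,0,0]]]'
```

```text
time: 17.77
tool_pos: [0.6168, 0.008, 0.0869]
tool_rot: [3.141, -0.0, 1.382]
contact_force: [-2.0, -0.4, 4.7]
opening: 0.0197
time: 18.02
tool_pos: [0.6169, 0.008, 0.0869]
tool_rot: [3.14, -0.0, 1.382]
contact_force: [-4.8, -0.1, 10.5]
opening: 0.0196
```

Seated: 10 N of reaction at z = 0.087, exactly the predicted home height. Opening the jaws part-way, rising, and locating the tab.

```bash
python3 -m inch '[[[0,0,-1.5,0],[0,0,0,0],[0,0,0,0],[0,0,0,0],[0,0,0,0]]]' -0.09 40; python3 -m inch '[[[0,0,-10,0],[0,0,-30,0],[0,0,-50,0],[0,0,-30,0],[0,0,0,0],[0,0,0,0],[0,0,0,0]]]'
python3 - <<'E'
from h import *
exec(open("fit.py").read().split("S=12")[0].replace("print","(lambda *a:0)"))
D=lambda X:(np.array([[np.cos(r.x[2]),np.sin(r.x[2])],[-np.sin(r.x[2]),np.cos(r.x[2])]])@(np.array(X)[:2]-r.x[:2]))*1e3
px=lambda u,v,z: D(wz(c,(v/4-.4,130+u/4-.4),z))
print("tab left edge",px(168,250,.14),px(165,380,.14),"top/bot",px(195,220,.14),px(200,398,.14),"fins",px(157,180,.077),px(148,486,.077))
s=observe(); p=np.array(s["tool_pos"]); a=s["tool_rot"][2]; print(p,a,"tcp in disp",D(p))
# now from top camera and scene
for n in ("top","scene"):
    k=read_camera(n)
    for l,z in (("shutter_tab",.122),("divider_grip",.14),("slot",.125)):
        for d in place_of(n,l)[:1]: print(n,l,d["conf"],D(onz(k,d["at"],z)))
s,k=wrist(); np.save("pics/w7.npy",k,allow_pickle=True)
for l,z in (("shutter_tab",.122),("divider_grip",.14)):
    for d in place_of("wrist",l)[:1]: print("w",l,d["conf"],D(wz(k,d["at"],z)))
cv2.imwrite("pics/w7.png",k["img"])
E
```

```text
time: 18.65
tool_pos: [0.6167, 0.008, 0.0863]
tool_rot: [-3.141, -0.0, 1.382]
contact_force: [0.8, 0.0, -0.2]
opening: 0.0501
time: 19.52
tool_pos: [0.616, 0.0081, 0.2049]
tool_rot: [-3.139, 0.0, 1.382]
contact_force: [-0.4, 0.7, 0.3]
opening: 0.0502Traceback (most recent call last):
  File "<stdin>", line 2, in <module>
  File "<string>", line 3
    np.set_(lambda *a:0)options(precision=4,suppress=True)
                        ^^^^^^^
SyntaxError: invalid syntax
```

```bash
sed -n '1,/^r=/p' fit.py > fit2.py; cat >> fit2.py <<'E'
D=lambda X:(np.array([[np.cos(r.x[2]),np.sin(r.x[2])],[-np.sin(r.x[2]),np.cos(r.x[2])]])@(np.array(X)[:2]-r.x[:2]))*1e3
E
python3 - <<'E'
from fit2 import *
px=lambda u,v,z: D(wz(c,(v/4-.4,130+u/4-.4),z))
print("tab left edge",px(168,250,.14),px(165,380,.14),"top/bot",px(195,220,.14),px(200,398,.14),"fins",px(157,180,.077),px(148,486,.077))
s=observe(); p=np.array(s["tool_pos"]); a=s["tool_rot"][2]; print(p,a,"tcp in disp",D(p))
for n in ("top","scene"):
    k=read_camera(n)
    for l,z in (("shutter_tab",.122),("divider_grip",.14),("slot",.125)):
        for d in place_of(n,l)[:1]: print(n,l,d["conf"],D(onz(k,d["at"],z)))
s,k=wrist(); np.save("pics/w7.npy",k,allow_pickle=True)
for l,z in (("shutter_tab",.122),("divider_grip",.14)):
    for d in place_of("wrist",l)[:1]: print("w",l,d["conf"],D(wz(k,d["at"],z)))
E
```

```text
tab left edge [-90.6809  14.902 ] [-90.2048 -19.9541] top/bot [-83.7376  22.7907] [-80.5785 -24.8904] fins [-113.6453   49.9652] [-113.2352  -49.3108]
[0.616  0.0081 0.2049] 1.381778844431548 tcp in disp [28.3406 -0.1286]
scene shutter_tab 0.74 [-83.432    6.6042]
scene divider_grip 0.65 [ 19.975  -11.5981]
scene slot 0.78 [29.4396  1.3258]
w shutter_tab 0.8 [-89.4687   1.5843]
w divider_grip 0.71 [33.0817  0.026 ]
```

Tab centre is at dispenser x of about -84 and the fins at about -113.5, so the 30 mm difference agrees. Moving over the tab and descending with 50 mm jaws.

```bash
python3 -m inch '[[[0,-25,0,0],[0,-40,0,0],[0,-35,0,0],[0,-12.3,0,0],[0,0,30,0],[0,0,40,0],[0,0,30,0],[0,0,20,0],[0,0,10,0],[0,0,5,0]]]'; python3 -m inch '[[[0,0,0,0],[0,0,0,0]]]'; python3 - <<'E'
from fit2 import *
s=observe(); print(D(s["tool_pos"]),s["tool_pos"])
E
```

```text
time: 21.32
tool_pos: [0.507, 0.029, 0.0713]
tool_rot: [3.141, -0.0, 1.382]
contact_force: [-0.5, -0.1, -1.0]
opening: 0.05
time: 21.58
tool_pos: [0.507, 0.0291, 0.0723]
tool_rot: [3.14, -0.0, 1.382]
contact_force: [0.9, -0.0, 0.8]
opening: 0.0496
[-82.6067   0.1401] [0.507  0.0291 0.0723]
```

```bash
python3 -m inch '[[[0,-1.2,2,0],[0,0,0,0],[0,0,0,0],[0,0,0,0],[0,0,0,0],[0,0,0,0],[0,0,0,0]]]' 1 50; python3 - <<'E'
from fit2 import *
s=observe(); print(D(s["tool_pos"]),s["tool_pos"])
E
```

```text
time: 22.45
tool_pos: [0.5032, 0.0297, 0.0694]
tool_rot: [-3.138, 0.0, 1.382]
contact_force: [-7.1, 1.2, 4.6]
opening: 0.0135
[-86.4212   0.0635] [0.5032 0.0297 0.0694]
```

```bash
python3 -m inch '[[[0,0,0,0],[0,0,0,0],[0,0,0,0]]]'; python3 - <<'E'
from fit2 import *
s=observe(); print(D(s["tool_pos"]),s["tool_pos"])
E
```

```text
time: 22.82
tool_pos: [0.5033, 0.0297, 0.0694]
tool_rot: [-3.138, 0.0, 1.382]
contact_force: [-6.2, 0.4, 3.8]
opening: 0.0138
[-86.4088   0.0597] [0.5033 0.0297 0.0694]
```

The tab holds the tool at -86.4 with about 6 N toward -x, so it is against its shut stop there. The seated divider at 29.1 minus 115 gives -85.9, which agrees. Half is therefore about -116.2 in the robot's frame; pulling gradually.

```bash
python3 -m inch '[[[0,-5,0,0],[0,-5,0,0],[0,-5,0,0],[0,-5,0,0],[0,-5,0,0],[0,0,0,0],[0,0,0,0],[0,0,0,0]]]'; python3 - <<'E'
from fit2 import *
s=observe(); print(D(s["tool_pos"]),s["tool_pos"])
E
```

```text
time: 23.82
tool_pos: [0.4824, 0.0338, 0.0694]
tool_rot: [3.138, -0.0, 1.381]
contact_force: [8.4, -1.2, -6.3]
opening: 0.0134
[-107.6754    0.1648] [0.4824 0.0338 0.0694]
```

The spring force of 8.4 N implies 22 mm of opening, against 21.3 measured. Going the remaining 8.5 mm.

```bash
python3 -m inch '[[[0,-3,0,0],[0,-3,0,0],[0,-2.5,0,0],[0,0,0,0],[0,0,0,0],[0,0,0,0]]]'; python3 - <<'E'
from fit2 import *
F=[]
for _ in range(4): s=observe(); F.append(s["contact_force"])
print(D(s["tool_pos"]),s["tool_pos"],np.mean(F,0))
s,k=wrist(); np.save("pics/w8.npy",k,allow_pickle=True)
i=k["img"]; sc=read_camera("scene")["img"]
q=[wproj(k,np.r_[w(r.x,(-115,y,77))]) for y in (49,-49)]; print(q)
for n in ("divider_grip","shutter_tab"): print(n,place_of("wrist",n)[:1])
a=cv2.resize(i[30:330,100:400],(400,400),interpolation=cv2.INTER_CUBIC); b=cv2.resize(sc[120:240,190:310],(400,400),interpolation=cv2.INTER_CUBIC)
cv2.imwrite("pics/f.png",np.hstack([a,b]))
E
```

```text
time: 24.58
tool_pos: [0.4745, 0.0353, 0.0695]
tool_rot: [3.137, -0.0, 1.381]
contact_force: [9.9, -0.8, -9.2]
opening: 0.0137
[-115.7449    0.1639] [0.4745 0.0353 0.0695] [ 9.8506 -0.7839 -9.1548]
[(np.float64(253.61780128958264), np.float64(148.5977073758944)), (np.float64(253.89717988327516), np.float64(282.6933531925356))]
divider_grip []
shutter_tab [{'at': [247.8, 252.5], 'conf': 0.8}]
```

View pics/f.png

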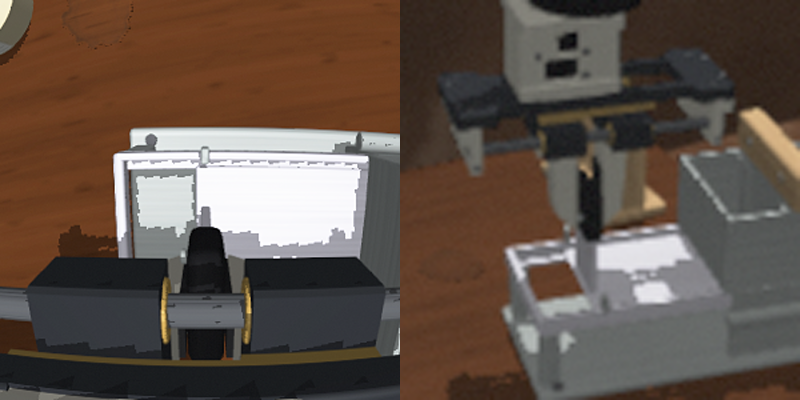

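Final view: the fin at (205,155) lines up with the tab at (206,235), and the divider handle lies on the hopper rim at (770,150). The spring force of about 9.9 N implies 29.5 mm of opening. Handing in while holding.

```bash
python3 -c "
from cell import *
s=observe();print(s['time'],s['tool_pos'],s['contact_force'],s['opening']);print(hand_in())"
```

```text
24.775 [0.47446686 0.03528207 0.06943945] [ 8.90956083 -1.4856666  -7.50731885] 0.01371512987440969
the job is handed in; nothing more can be done
None
```

The divider is seated in the hopper slot and released, and I handed the job in at 24.8 s with the gripper still holding the shutter at about half.

- **Divider:** it met about 10 N of resistance at exactly the predicted home height. In the last scene picture the handle lies on the rim.
- **Shutter:** the arm's position gives about 29.3 mm of opening, and the spring force (8.9 to 9.9 N) gives about 25 to 30 mm. In the wrist picture the tab is level with a fin. It never went past about 30 mm.
- **Other objects:** I didn't take a final close look at the tray, label roll and pot. No move went near them at table height.

**Missed first grasp:** my first try closed on nothing because the real fingertips are about 40 mm higher than the reported tool position. I measured this with the scene camera, corrected for it, and the seating height confirmed it.

**Checks that disagreed:** the camera-fitted dispenser position was 1 to 2.5 mm off what I felt by contact along the slide. I trusted the contact readings for the half position.

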